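Demagnetise a tote of punches: feed it in, then hold the power lever at the third click

ROBOT

A 7-joint arm with a two-finger parallel gripper is mounted at the origin on the work surface. World frame = base frame: x ahead of the robot, y to its left, z up, the work surface at z = 0. Lengths are in m, angles in rad, forces in N, time in s.
With the tool pointing down it reaches from about 0.4 to 0.85 m from the base axis. Payload 4.5 kg.
Tool frame: the origin (TCP) lies at the very end of the fingers, on their centre line; the grasp point (between the pads) lies 19 mm behind it (r.pinch_z is the distance from the TCP to the grasp point, in m); z points along the fingers, y is the line along which they close (so a half turn about z gives the same grasp; the last joint's range is limited). The gripper opens to 88 mm and grips with 3 to 60 N. Pads are 18 mm wide; open, the fingers measure 123 mm over their backs; the gripper's body (75 mm by 187 mm) begins 45 mm behind the grasp point.
Start: joints at [1.166, 0.689, -0.195, 1.565, 0.157, 0.902, -0.215], TCP at [0.266, -0.566, 0.239] pointing down, gripper open.
Joint ranges: [-3.01, 3.01], [-0.46, 2.08], [-1.47, 1.51], [0.13, 2.56], [-1, 4.14], [0.04, 2.09], [-2.66, 2.66]. Speed limits (rad/s): [2.57, 2.57, 3.14, 3.14, 3.14, 3.14, 3.14].

INTERFACE

Orientations are given as a unit quaternion [x, y, z, w].
In Python, from plant import r, cams gives the robot as it stands.
- The arm moves only by the shell command python3 -m pendant 'ROWS' [FORCE]. ROWS is JSON, a list of rows, each a list of 3 entries, a list of its own where there are three numbers: the closure, from -1 (fully open) to 1 (shut), then the shift along the tool's x, y, z in mm, then the turn, a rotation vector about the tool's x, y, z in degrees. A call has 1 to 8 rows; each row shifts and turns the commanded pose from where the row before left it, along the tool's axes as they then stand; what a row does not reach is not made up. A row lasts 1/8 s, in which the tool goes at most 62.5 mm and 10.7 degrees, less where a joint would pass 70% of its speed; a pose out of reach is approached as far as the arm can. A call with a gripper value outside its range is refused whole. The fingers move at their own pace and stop on an object; FORCE is the grip in N (left out, the last holds). Time passes only in rows, so rows that do not move let the fingers close. It gives the time, the measured TCP pose, the force, the opening and the grip force at its end, in the units of the state.
- r.get_state(): the state, without advancing time (a new reading comes with each control period).
- cams.snapshot(name): name is "side" or "top"; returns a dict with "img" (420x560x3 uint8, red, green, blue), "camera_matrix" (3x3 intrinsics, pixels), "D" ([k1, k2, p1, p2, k3] as OpenCV has them; the pictures are not rectified), "camera_from_world" (4x4, takes a point from world to camera coordinates). Camera axes: x right, y up, looking along -z (the intrinsics and any distortion apply to the point x, -y, -z); pixel columns grow to the right and rows downward; lengths in m; the calibration is good to about 2 mm. A picture is of the moment at which its call begins. There is no depth.
- r.finish_job(): hands the job in; it is judged then, once.
The state is a dict: "clock": time; "q": joint angles; "qd": joint speeds; "joint_torque": joint torques, N m; "tool_pos": TCP position; "eef_rot": TCP orientation; "contact_force": force on the tool from outside, world axes, zero at the start; "moment": the same for the moment, N m; "opening": opening from 0.0 (shut) to 1.0 (fully open); "finger_force": force on a finger pad.
Only numpy, scipy, OpenCV 4.12 (cv2) and the standard library are available. Lean on these libraries where they do the work, as an engineer would, in place of code of your own. Each camera call takes 0.05 s, during which the arm holds its last target. There are 200 camera calls.

TASK

Push the red tote of punches along the rollers until it is fully home against the stop in the blue demagnetiser bay, keeping it on the rollers. Only then press the spring-return lever on the grey power unit down past its first two clicks to the third (the red mark, not the very bottom of its travel) and keep holding it there with the gripper: the lever springs back when released, so finish while still holding it down. Do not shift or knock over the other things on the bench.

Things in the scene. Friction and masses are not known exactly. Their poses are not given: they have to be found in the camera images.
- tote_center (a point): centre (half-way up) of the red open-topped tote, 130 long x 100 wide x 60 mm high, walls 4 mm, 0.35 to 0.7 kg with its punches. x axis: its long axis, pointing along the track towards the bay; z up. It stands on the rollers between two rails (3 mm play each side). Push its rear (-x) end with closed fingers reaching down between the rails; it rolls with about 1 N of drag, up to 5 N on the braked rollers in the bay.
- tote: the same tote; origin at the centre of its underside, same axes.
- bay_home (a point): fixed point where the tote's centre lies when the tote is fully home, 75 mm above the bench (30 mm above the roller tops). x axis: push direction along the track; z up. The black stop is 65 mm ahead of it. Blue cheeks on both sides run from 40 mm behind it to 70 mm ahead, 95 mm high above the bench like the end block; the bay is open above.
- station: the fixed roller track with the bay; origin on the bench under the track's centre line, 80 mm behind bay_home; same axes. The track reaches 290 mm behind this origin. Rollers 16 mm thick, 28 mm apart, free to turn, tops 45 mm above the bench; aluminium rails 106 mm apart inside, 57 mm high above the bench.
- pad_top (a point): centre of the top face of the black thumb pad of the lever, 42 x 50 mm, 12 mm thick; moves with the lever (145 mm above the bench when up, 103 mm at the third click). The pad sticks out horizontally 60 mm (to its centre) from the front face of the grey power unit, along this frame's -x axis; z up. The unit is 90 deep x 120 wide x 144 mm high.
- lever (a joint): downward travel of the lever in m: 0 up (at rest), clicks at 0.014 (green mark), 0.028 (yellow) and 0.042 (red, the third), bottom 0.052. An orange pointer on the lever passes the marks on the unit's front. Takes about 5 N at first, 6 to 11 N around the third click: more while leaving a click, less while dropping into the next; released, it springs fully up from anywhere.
- punch_block: bystander: wooden block 100 x 85 x 60 mm with short punches standing in it (up to 121 mm high), near the power unit; origin under its centre.
- mug: bystander: blue mug, 80 mm wide, 90 mm high; origin under its centre.
- jar: bystander: small jar with steel cap, 56 mm wide, 75 mm high; origin under its centre.
- mallet: bystander: hammer with wooden handle lying on the bench beyond the track.
- oil_can: bystander: amber bottle, 48 mm wide, 110 mm high; origin under its centre.
- screwdriver: bystander: red-handled screwdriver lying on the bench.

How it is judged:
By the outcome, as a careful person would: the job done as asked, in the order asked, and still so for the second after the job is handed in, while the arm keeps its last pose, push and grip.
It also fails if it takes over 46 s, if anything falls off the work surface, if the arm or the gripper's body presses on something with over 40 N, if the wrist force passes 120 N, or if a joint passes its speed limit or range.

## Working session

There is one attempt and no reset: what is moved stays moved. The work goes in short steps, Python scripts to look and compute and a shell command to move; the robot and the scene stay as the last step left them, time stands still between calls to the robot, and variables do not carry over. Pictures are saved under pics/ and viewed, at most 10 in all, crops included, and the job is handed in when it is done.

```bash
mkdir -p pics; ls; cat > h.py <<'E'
import numpy as np, cv2
from plant import r, cams
def snap(n,fn=None):
    s=cams.snapshot(n)
    if fn: cv2.imwrite('pics/'+fn,s['img'][:,:,::-1])
    return s
def ray(s,uv):
    p=cv2.undistortPoints(np.array([[uv]],float),np.array(s['camera_matrix']),np.array(s['D']))[0,0]
    T=np.array(s['camera_from_world']);R=T[:3,:3]
    return -R.T@T[:3,3], R.T@np.array([p[0],-p[1],-1.])
def plane(s,uv,z):
    o,d=ray(s,uv); return o+d*(z-o[2])/d[2]
def tri(sa,ua,sb,ub):
    o1,d1=ray(sa,ua);o2,d2=ray(sb,ub)
    t=np.linalg.lstsq(np.c_[d1,-d2],o2-o1,rcond=None)[0]
    a=o1+d1*t[0];b=o2+d2*t[1]; return (a+b)/2,np.linalg.norm(a-b)
def proj(s,P):
    T=np.array(s['camera_from_world']);p=T[:3,:3]@P+T[:3,3];p=p*[1,-1,-1]
    return cv2.projectPoints(p[None],np.zeros(3),np.zeros(3),np.array(s['camera_matrix']),np.array(s['D']))[0][0,0]
E
python3 - <<'E'
from h import *
a=snap('side','s0.png');b=snap('top','t0.png')
for s in(a,b):print(ray(s,(280,210)))
st=r.get_state();print({k:np.round(v,3) for k,v in st.items()})
E
```

```text
pics
(array([0.01171565, 0.53236888, 1.06379646]), array([ 0.47170895, -0.4891612 , -0.7339552 ]))
(array([ 0.30582203, -0.09675976,  1.44461014]), array([ 0.1965411 , -0.00283019, -0.98052579]))
{'clock': np.float64(0.1), 'q': array([ 1.166,  0.69 , -0.195,  1.566,  0.157,  0.902, -0.215]), 'qd': array([-0.   , -0.001,  0.   , -0.002,  0.001,  0.002,  0.002]), 'joint_torque': array([-3.0000e-03, -5.2850e+01, -1.2710e+00, -1.5384e+01, -5.3000e-02,
        2.0000e-03,  0.0000e+00]), 'tool_pos': array([ 0.265, -0.565,  0.238]), 'eef_rot': array([ 0.976,  0.218, -0.   , -0.001]), 'contact_force': array([ 0.288,  0.015, -0.121]), 'moment': array([0.024, 0.021, 0.04 ]), 'finger_force': np.float64(0.0), 'opening': np.float64(1.003)}
```

View pics/s0.png

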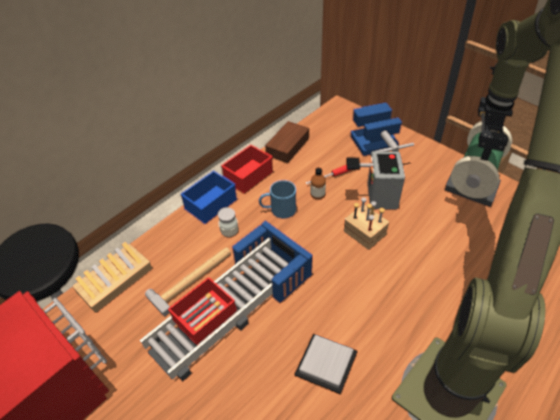

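View pics/t0.png

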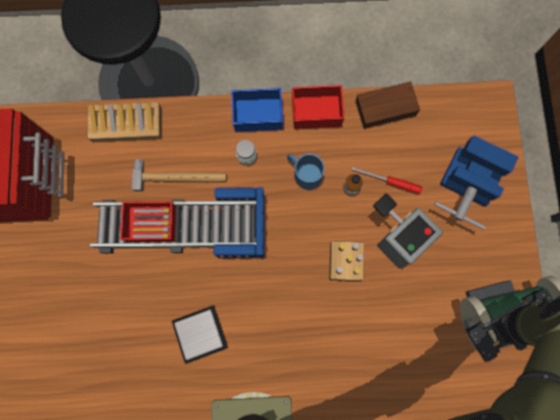

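The side view shows the tote at about (203,308), the bay at (272,260), and the unit at (386,180) with the pad at its far left, near (352,164). In the top view the tote is at (148,222), the bay's end block at (262,222), the pad at (386,205), the unit at (411,237) and the punch block at (347,261). I'll enlarge these areas to pick out features.

```bash
python3 - <<'E'
import cv2,numpy as np
t=cv2.imread('pics/t0.png');s=cv2.imread('pics/s0.png')
z=lambda i,x0,x1,y0,y1,f:cv2.resize(i[y0:y1,x0:x1],None,fx=f,fy=f,interpolation=cv2.INTER_CUBIC)
c=np.zeros((600,800,3),np.uint8)
def put(im,x,y): c[y:y+im.shape[0],x:x+im.shape[1]]=im
put(z(t,85,275,180,264,3),0,0)        # top track: u=85+x/3
put(z(s,140,320,220,380,2),0,260)      # side track
put(z(s,330,410,145,210,5),370,260)    # side unit
cv2.imwrite('pics/c0.png',c)
cv2.imwrite('pics/c1.png',z(t,325,445,175,285,5))
E
```

```text
(no output)
```

View pics/c0.png

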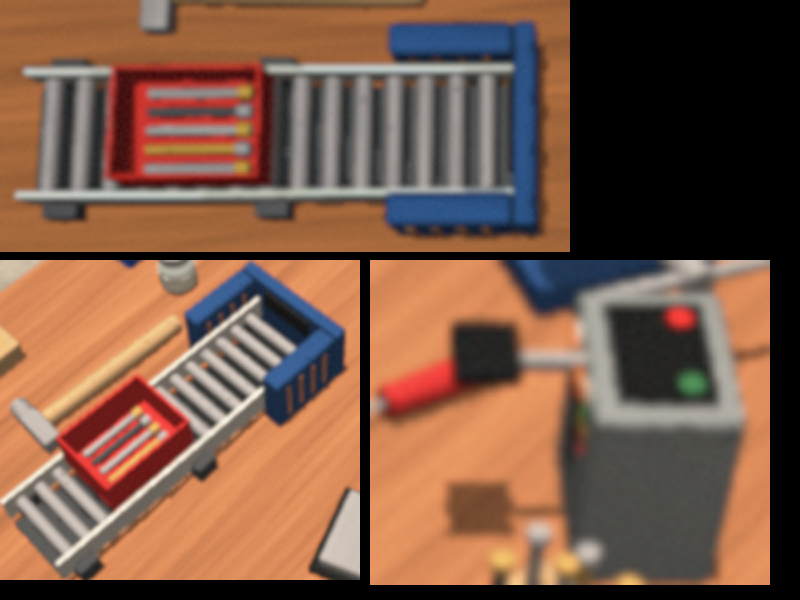

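View pics/c1.png

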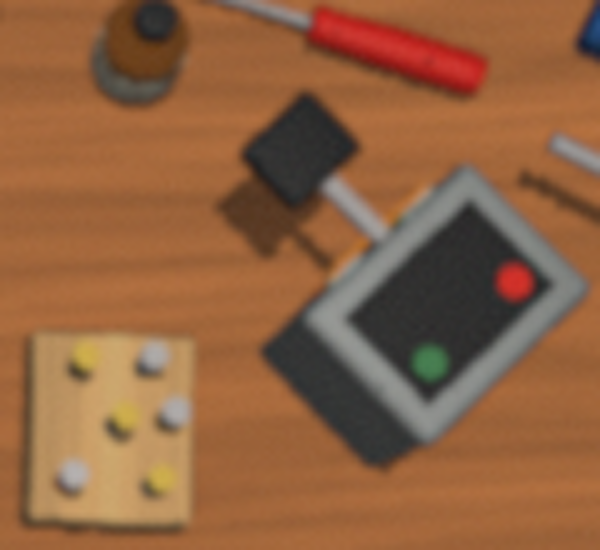

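The crops show the tote rim corners, bay block, pad diamond and unit top clearly. The pad in the top view has crop corners (307,90), (358,145), (297,208) and (243,152). Next I'll triangulate them.

```bash
cat > m.py <<'E'
from h import *
a=cams.snapshot('side');b=cams.snapshot('top')
tT=lambda x,y:(85+(x-1)/3,180+(y-1)/3)
sT=lambda x,y:(140+(x-.5)/2,220+(y-260)/2)
sU=lambda x,y:(330+(x-372)/5,145+(y-262)/5)
tU=lambda x,y:(325+(x-2)/5,175+(y-2)/5)
def go(n,tf,sf,tp,sp):
    P=[]
    for t,s in zip(tp,sp):
        p,e=tri(a,sf(*s),b,tf(*t));P.append(p);print(n,np.round(p,4),round(e,4))
    print(n,'mean',np.round(np.mean(P,0),4));return np.array(P)
T=go('tote rim RL RR FR FL',tT,sT,[(112,67),(105,184),(265,180),(262,66)],[(60,438),(112,502),(190,430),(135,378)])
B=go('bay end corners L,R outer',tT,sT,[(537,23),(537,233)],[(250,264),(344,335)])
U=go('unit top',tU,sU,[(308,320),(468,167),(587,285),(430,440)],[(592,418),(580,293),(712,290),(743,415)])
P=go('pad',tU,sU,[(243,152),(307,90),(358,145),(297,208)],[(457,355),(455,325),(515,323),(520,357)])
print('rails rear L,R z.057',plane(b,tT(25,71),.057),plane(b,tT(17,196),.057),'front',plane(b,tT(512,68),.057),plane(b,tT(512,190),.057))
for tp,z in((( (112,67),(105,184),(265,180),(262,66)),.105),(((537,23),(537,233)),.095)):
    print([np.round(plane(b,tT(*t),z)[:2],4) for t in tp])
print('unit@.144',[np.round(plane(b,tU(*t),.144)[:2],4) for t in [(308,320),(468,167),(587,285),(430,440)]])
print('pad@.145',[np.round(plane(b,tU(*t),.145)[:2],4) for t in [(243,152),(307,90),(358,145),(297,208)]])
E
python3 m.py
```

```text
tote rim RL RR FR FL [0.6141 0.3068 0.1057] 0.0049
tote rim RL RR FR FL [0.5143 0.3169 0.0862] 0.0069
tote rim RL RR FR FL [0.5157 0.1833 0.0779] 0.0018
tote rim RL RR FR FL [0.6141 0.1819 0.0944] 0.0023
tote rim RL RR FR FL mean [0.5645 0.2472 0.091 ]
bay end corners L,R outer [ 0.6433 -0.0598  0.0825] 0.0017
bay end corners L,R outer [ 0.4596 -0.0503  0.0847] 0.0085
bay end corners L,R outer mean [ 0.5514 -0.0551  0.0836]
unit top [ 0.4838 -0.3598  0.1424] 0.0063
unit top [ 0.5554 -0.4483  0.1415] 0.0018
unit top [ 0.4922 -0.4996  0.1463] 0.0027
unit top [ 0.4186 -0.4143  0.1469] 0.0011
unit top mean [ 0.4875 -0.4305  0.1443]
pad [ 0.5648 -0.3317  0.1633] 0.0026
pad [ 0.597  -0.3718  0.1426] 0.0025
pad [ 0.5674 -0.3936  0.1464] 0.0006
pad [ 0.536  -0.3559  0.162 ] 0.0039
pad mean [ 0.5663 -0.3633  0.1536]
rails rear L,R z.057 [0.62771297 0.40075449 0.057     ] [0.51504392 0.40513239 0.057     ] front [ 0.60838641 -0.03536841  0.057     ] [ 0.49807187 -0.03099874  0.057     ]
[array([0.6163, 0.3086]), array([0.5143, 0.3134]), array([0.5107, 0.1772]), array([0.6107, 0.179 ])]
[array([ 0.6394, -0.0606]), array([ 0.4547, -0.0527])]
unit@.144 [array([ 0.4807, -0.3608]), array([ 0.5541, -0.448 ]), array([ 0.4913, -0.5008]), array([ 0.4183, -0.4153])]
pad@.145 [array([ 0.5673, -0.3357]), array([ 0.5976, -0.3707]), array([ 0.5679, -0.3938]), array([ 0.5373, -0.3602])]
```

```bash
python3 -m pendant '[[1,[0,0,0],[0,0,9.2]],[1,[0,0,0],[0,0,9.2]],[1,[0,0,0],[0,0,9.2]],[1,[20,-45,0],[0,0,0]],[1,[20,-50,0],[0,0,0]],[1,[20,-50,0],[0,0,0]],[1,[20,-50,0],[0,0,0]],[1,[20,-50,0],[0,0,0]]]' 20; python3 -m pendant '[[1,[20,-50,0],[0,0,0]],[1,[20,-55,0],[0,0,0]],[1,[20,-55,0],[0,0,0]],[1,[20,-55,0],[0,0,0]],[1,[20,-55,0],[0,0,0]],[1,[20,-55,0],[0,0,0]],[1,[20,-55,0],[0,0,0]],[1,[0,0,0],[0,0,0]]]'
```

```text
clock: 1.2
tool_pos: [0.3766, -0.3237, 0.2388]
eef_rot: [1.0, -0.021, 0.0, 0.0]
contact_force: [1.6, 0.0, -0.4]
opening: 0.12
finger_force: 0.0
clock: 2.2
tool_pos: [0.5335, 0.0549, 0.2385]
eef_rot: [1.0, -0.017, 0.001, -0.002]
contact_force: [-0.9, 0.3, -0.7]
opening: 0.004
finger_force: 0.0
```

```bash
python3 -m pendant '[[1,[4,-50,0],[0,0,0]],[1,[4,-52,0],[0,0,0]],[1,[4,-52,0],[0,0,0]],[1,[4,-52,10],[0,0,0]],[1,[4,-50,15],[0,0,0]],[1,[2,-50,15],[0,0,0]],[1,[0,0,0],[0,0,0]],[1,[0,0,0],[0,0,0]]]'
```

```text
clock: 3.2
tool_pos: [0.5676, 0.351, 0.1984]
eef_rot: [1.0, -0.022, -0.0, 0.001]
contact_force: [0.7, -1.3, 0.9]
opening: 0.004
finger_force: 0.0
```

```bash
python3 -m pendant '[[1,[0,-12,20],[0,0,0]],[1,[0,0,30],[0,0,0]],[1,[0,0,30],[0,0,0]],[1,[0,0,25],[0,0,0]],[1,[0,0,18],[0,0,0]],[1,[0,0,12],[0,0,0]],[1,[0,0,0],[0,0,0]]]'; python3 - <<'E'
from h import *
s=snap('side')['img'];t=snap('top')['img']
z=lambda i,x0,x1,y0,y1,f:cv2.resize(i[y0:y1,x0:x1],None,fx=f,fy=f,interpolation=cv2.INTER_CUBIC)
c=np.zeros((600,800,3),np.uint8)
c[:300,:600]=z(t,80,280,170,270,3);c[300:600,:360]=z(s,140,320,230,380,2)
cv2.imwrite('pics/c2.png',c[:,:,::-1])
E
```

```text
clock: 4.08
tool_pos: [0.5675, 0.3647, 0.063]
eef_rot: [1.0, -0.022, -0.0, 0.0]
contact_force: [0.1, 1.2, 0.4]
opening: 0.006
finger_force: 0.0
```

View pics/c2.png

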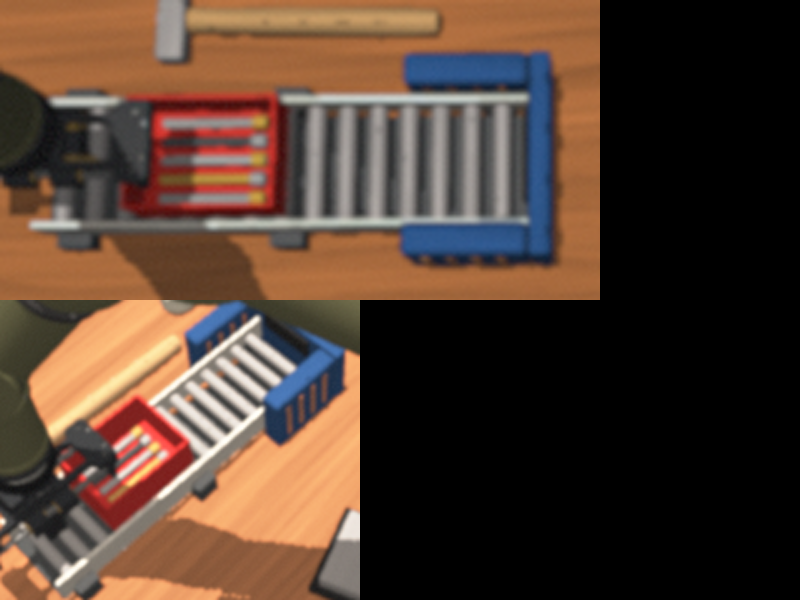

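Gripper is behind the tote between the rails (top crop about (110,150)), and the tote has not moved. Now I'll push.

```bash
python3 -m pendant '[[1,[0,12,0],[0,0,0]],[1,[0,12,0],[0,0,0]],[1,[0,10,0],[0,0,0]],[1,[0,10,0],[0,0,0]],[1,[0,12,0],[0,0,0]],[1,[0,14,0],[0,0,0]],[1,[0,14,0],[0,0,0]],[1,[0,14,0],[0,0,0]]]'; python3 -m pendant '[[1,[0,14,0],[0,0,0]],[1,[0,14,0],[0,0,0]],[1,[0,14,0],[0,0,0]],[1,[0,14,0],[0,0,0]],[1,[0,14,0],[0,0,0]],[1,[0,14,0],[0,0,0]],[1,[0,10,0],[0,0,0]],[1,[0,6,0],[0,0,0]]]'
```

```text
clock: 5.18
tool_pos: [0.5636, 0.2661, 0.0638]
eef_rot: [1.0, -0.022, 0.0, 0.0]
contact_force: [1.0, 0.7, 1.4]
opening: 0.005
finger_force: 0.8
clock: 6.18
tool_pos: [0.5591, 0.1669, 0.0637]
eef_rot: [1.0, -0.022, -0.0, -0.0]
contact_force: [0.3, 3.3, 1.2]
opening: 0.003
finger_force: 1.9
```

```bash
python3 -m pendant '[[1,[0,8,0],[0,0,0]],[1,[0,8,0],[0,0,0]],[1,[0,6,0],[0,0,0]],[1,[0,6,0],[0,0,0]],[1,[0,4,0],[0,0,0]],[1,[0,0,0],[0,0,0]]]';python3 -m pendant '[[1,[0,4,0],[0,0,0]],[1,[0,3,0],[0,0,0]],[1,[0,2,0],[0,0,0]],[1,[0,0,0],[0,0,0]]]';
```

```text
clock: 6.92
tool_pos: [0.5578, 0.1342, 0.0636]
eef_rot: [1.0, -0.022, -0.0, 0.001]
contact_force: [-0.2, 1.4, 0.9]
opening: 0.002
finger_force: 0.5
clock: 7.42
tool_pos: [0.5575, 0.1259, 0.0637]
eef_rot: [1.0, -0.022, -0.0, 0.0]
contact_force: [0.4, 1.8, -0.3]
opening: 0.003
finger_force: 1.1
```

```bash
for i in 1 ; do python3 -m pendant '[[1,[0,3,0],[0,0,0]],[1,[0,2,0],[0,0,0]],[1,[0,0,0],[0,0,0]]]'; python3 -m pendant '[[1,[0,3,0],[0,0,0]],[1,[0,2,0],[0,0,0]],[1,[0,0,0],[0,0,0]]]'; python3 -m pendant '[[1,[0,3,0],[0,0,0]],[1,[0,2,0],[0,0,0]],[1,[0,0,0],[0,0,0]]]'; done
```

```text
clock: 7.8
tool_pos: [0.5572, 0.1208, 0.0637]
eef_rot: [1.0, -0.022, -0.0, 0.0]
contact_force: [-0.7, 1.9, 0.5]
opening: 0.005
finger_force: 1.1
clock: 8.18
tool_pos: [0.5576, 0.1173, 0.0638]
eef_rot: [1.0, -0.021, 0.001, -0.001]
contact_force: [0.6, 5.8, -1.5]
opening: 0.009
finger_force: 2.5
clock: 8.55
tool_pos: [0.5577, 0.1174, 0.0641]
eef_rot: [1.0, -0.019, 0.001, -0.004]
contact_force: [0.8, 14.3, -1.1]
opening: 0.004
finger_force: 6.7
```

Finger stops at y = 0.117 with the force rising to 14 N and no motion, so the tote is against the stop. I'll back off, lift and check.

```bash
python3 -m pendant '[[1,[0,-8,0],[0,0,0]],[1,[0,-15,0],[0,0,0]],[1,[0,-15,-15],[0,0,0]],[1,[0,0,-40],[0,0,0]],[1,[0,0,-45],[0,0,0]],[1,[0,0,-40],[0,0,0]],[1,[10,30,0],[0,0,0]],[1,[5,45,0],[0,0,0]]]'; python3 -m pendant '[[1,[5,50,0],[0,0,0]],[1,[5,50,0],[0,0,0]],[1,[5,55,0],[0,0,0]],[1,[0,55,0],[0,0,0]],[1,[0,55,0],[0,0,0]],[1,[0,55,0],[0,0,0]],[1,[0,50,0],[0,0,0]],[1,[0,50,0],[0,0,0]]]'; python3 -m pendant '[[1,[0,0,0],[0,0,0]],[1,[0,0,0],[0,0,0]]]'; python3 - <<'E'
from h import *
s=snap('side')['img'];t=snap('top')['img']
z=lambda i,x0,x1,y0,y1,f:cv2.resize(i[y0:y1,x0:x1],None,fx=f,fy=f,interpolation=cv2.INTER_CUBIC)
c=np.zeros((600,800,3),np.uint8)
c[:252,:570]=z(t,85,275,180,264,3);c[260:580,:360]=z(s,140,320,220,380,2)
c[260:585,370:770]=z(s,330,410,145,210,5)
cv2.imwrite('pics/c3.png',c[:,:,::-1])
E
```

```text
clock: 9.55
tool_pos: [0.5708, 0.0742, 0.2043]
eef_rot: [1.0, -0.02, 0.001, -0.0]
contact_force: [0.3, -0.7, -0.1]
opening: 0.004
finger_force: 0.0
clock: 10.55
tool_pos: [0.5663, -0.3485, 0.2034]
eef_rot: [1.0, -0.022, -0.001, 0.0]
contact_force: [0.4, 0.3, -0.1]
opening: 0.007
finger_force: 0.0
clock: 10.8
tool_pos: [0.5669, -0.3457, 0.2032]
eef_rot: [1.0, -0.022, -0.001, -0.001]
contact_force: [0.4, 0.8, 0.1]
opening: 0.008
finger_force: 0.0
```

View pics/c3.png

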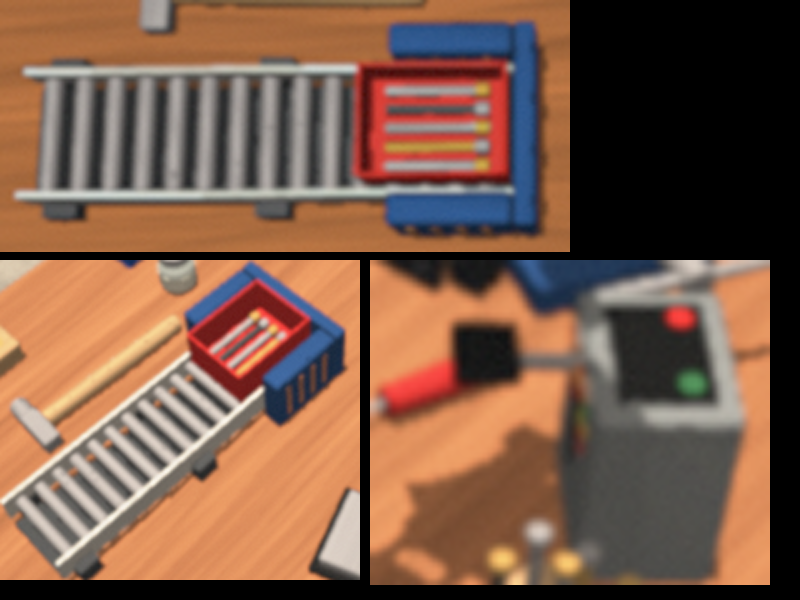

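The tote sits against the end block (front edge at crop x≈510) and the lever is untouched. Now I'll go over the pad and down to find contact.

```bash
python3 -m pendant '[[1,[0,19,0],[0,0,0]],[1,[0,0,20],[0,0,0]],[1,[0,0,20],[0,0,0]],[1,[0,0,8],[0,0,0]],[1,[0,0,0],[0,0,0]]]'; python3 -m pendant '[[1,[0,0,3],[0,0,0]],[1,[0,0,3],[0,0,0]],[1,[0,0,3],[0,0,0]],[1,[0,0,3],[0,0,0]],[1,[0,0,0],[0,0,0]]]'
```

```text
clock: 11.52
tool_pos: [0.5663, -0.3658, 0.1554]
eef_rot: [1.0, -0.021, -0.0, 0.0]
contact_force: [0.4, -0.7, 0.5]
opening: 0.005
finger_force: 0.0
clock: 12.15
tool_pos: [0.5666, -0.3656, 0.1445]
eef_rot: [1.0, -0.021, 0.0, 0.0]
contact_force: [-0.8, 1.0, 7.6]
opening: 0.01
finger_force: 3.0
```

```bash
python3 -m pendant '[[1,[0,0,4],[0,0,0]],[1,[0,0,5],[0,0,0]],[1,[0,0,5],[0,0,0]],[1,[0,0,5],[0,0,0]],[1,[0,0,5],[0,0,0]],[1,[0,0,4],[0,0,0]],[1,[0,0,3],[0,0,0]],[1,[0,0,0],[0,0,0]]]'; python3 -m pendant '[[1,[0,0,2],[0,0,0]],[1,[0,0,2],[0,0,0]],[1,[0,0,0],[0,0,0]]]'
```

```text
clock: 13.15
tool_pos: [0.5666, -0.3655, 0.1141]
eef_rot: [1.0, -0.021, 0.0, 0.0]
contact_force: [-1.6, 1.8, 8.8]
opening: 0.007
finger_force: 4.2
clock: 13.52
tool_pos: [0.5666, -0.3655, 0.11]
eef_rot: [1.0, -0.021, 0.0, 0.0]
contact_force: [-2.2, 1.4, 7.7]
opening: 0.007
finger_force: 4.1
```

```bash
python3 -m pendant '[[1,[0,0,2],[0,0,0]],[1,[0,0,1],[0,0,0]],[1,[0,0,0],[0,0,0]]]'; python3 -m pendant '[[1,[0,0,1],[0,0,0]],[1,[0,0,1],[0,0,0]],[1,[0,0,0],[0,0,0]]]'; python3 -m pendant '[[1,[0,0,1],[0,0,0]],[1,[0,0,0],[0,0,0]]]';python3 -m pendant '[[1,[0,0,1],[0,0,0]],[1,[0,0,0],[0,0,0]]]'
```

```text
clock: 13.9
tool_pos: [0.5666, -0.3656, 0.1068]
eef_rot: [1.0, -0.021, 0.0, 0.0]
contact_force: [-1.7, 0.5, 6.7]
opening: 0.004
finger_force: 3.3
clock: 14.28
tool_pos: [0.5666, -0.3656, 0.1048]
eef_rot: [1.0, -0.021, 0.0, 0.0]
contact_force: [-1.6, 0.8, 6.6]
opening: 0.004
finger_force: 3.3
clock: 14.52
tool_pos: [0.5666, -0.3655, 0.104]
eef_rot: [1.0, -0.021, 0.0, 0.0]
contact_force: [-2.4, 1.3, 8.3]
opening: 0.005
finger_force: 4.4
clock: 14.78
tool_pos: [0.5666, -0.3656, 0.1031]
eef_rot: [1.0, -0.021, 0.0, 0.0]
contact_force: [-1.5, 0.8, 9.1]
opening: 0.004
finger_force: 4.4
```

```bash
python3 - <<'E'
from h import *
s=snap('side')['img'];t=snap('top')['img']
z=lambda i,x0,x1,y0,y1,f:cv2.resize(i[y0:y1,x0:x1],None,fx=f,fy=f,interpolation=cv2.INTER_CUBIC)
c=np.zeros((600,800,3),np.uint8)
c[:,:400]=z(s,335,385,145,220,8);c[:300,400:800]=z(t,85,285,150,300,2);c[300:,400:800]=z(t,320,450,170,268,4)[:300,:400] if 0 else cv2.resize(t[165:285,300:460],(400,300))
cv2.imwrite('pics/c4.png',c[:,:,::-1])
st=r.get_state();print(st['tool_pos'],st['contact_force'])
E
```

```text
[ 0.56662618 -0.36557331  0.10317422] [-2.45264312  1.53253863  9.60487545]
```

View pics/c4.png

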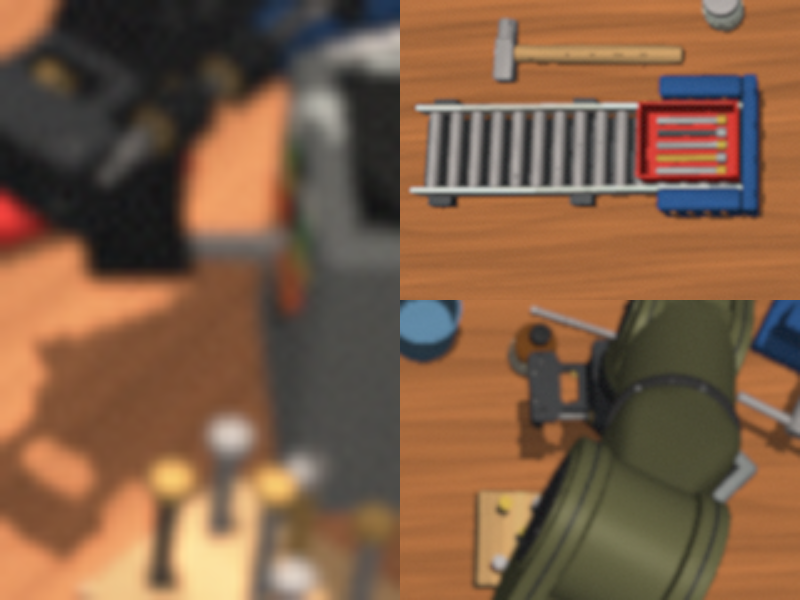

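The lever is down with its pointer at the lowest (red) mark (crop about (290,290)), the tote is still home and nothing else has moved. The TCP is at 0.103, which matches the third click, so I'm handing in.

```bash
python3 -m pendant '[[1,[0,0,0],[0,0,0]],[1,[0,0,0],[0,0,0]]]'; python3 -c "
from plant import r
print(r.finish_job())"
```

```text
clock: 15.12
tool_pos: [0.5666, -0.3656, 0.1032]
eef_rot: [1.0, -0.021, 0.0, 0.0]
contact_force: [-2.1, 1.5, 9.0]
opening: 0.003
finger_force: 4.4
the job is handed in; nothing more can be done
None
```

I pushed the tote home against the stop first, then pressed the lever to about the third click (fingertips at 103 mm, about 9 N) and handed in at 15 s still holding it; the last pictures showed nothing else moved, and no verdict came back.

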